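# Spot-check a round bar's hardness with the spring-nosed hand probe

## Task

Take the round bar with the blue ring on its milled flat out of the black rack and lay it, ring upwards, in the gap between the rollers of the blue roller rest, about central and lying along the rollers; let go of it. Then lift the hand probe out of its stand, hold it upright, square to the flat, and set its nose gently down inside the blue ring until the spring nose is about half pressed in (the edge of the sleeve stands in the green band, about 5 mm in). The reading is taken under load: finish while still holding the probe there, and leave the other things where they are.

Things in the scene. Friction and masses are not known exactly. Their poses are not given: they have to be found in the camera images.
- bar_mid (a point): Centre (on the axis) of the test bar: bright round steel, 32 mm dia x 120 mm, 0.55 to 0.85 kg, lying level. x along it; z out of its milled flat (58 x 15 mm, 14 mm above the axis), up at the start. It starts in one of the rack's two vee grooves, axis 34 mm over the worktop; the grooves touch it only 34 to 50 mm from its middle, so fingers fit beside its middle.
- spot (a point): Marked spot: centre of the blue ring (12 mm outside dia) on the flat of the test bar, on its centre line, 15 mm from the bar's middle towards its own +x and 14 mm above its axis. z points square out of the flat. About 57 mm over the worktop when the bar lies in the roller rest.
- plain_bar_mid (a point): Centre of the other bar in the rack: dark, fully round, same size, with no flat and no ring. Stays where it is.
- bar_rack: Black rack, fixed, 116 x 162 x 26 mm, base 8 mm thick, with two vee grooves along its x, 47.5 mm either side of its middle (y); between the groove ribs only the base lies under the bars. Origin at the centre of its underside.
- rest_saddle (a point): Blue roller rest, fixed: base 134 x 96 x 10 mm, four short bright rollers (22 mm dia, free to turn) 34 to 49 mm either side of the middle; bearing frames 31 mm high outside them. The point: where the axis of a seated bar's middle lies (43 mm over the worktop). x runs along the rollers and a seated bar (either way round). Between the roller pairs fingers fit down to the base.
- probe_grip (a point): Hand probe, round, 119 mm long, 0.18 kg. Point on its axis, 80 mm above the free nose tip, 39 mm below its top, on the black ribbed grip (26 mm dia, 49 to 108 mm above the tip). z runs from nose to cap. Starts upright in the stand, its collar (37 mm dia, 44 mm above the tip) on the rim, 44 mm of it down in the bore: lift it straight up at least 50 mm.
- probe_tip (a point): Rounded tip (5 mm in diameter) of the probe's sprung nose; it moves up the probe as the nose is pressed in.
- nose (a joint): How far the probe's nose is pressed in: 0 m free to 0.010 m home. A spring carries it: 2.4 N at the start of travel, then 0.6 N more for each mm (5.4 N at 5 mm). The green band on the nose runs from 2.5 to 7.5 mm of travel.
- probe: The hand probe as a whole; origin on its axis at the tip of the free nose, z up along it.
- bar: The test bar as a whole; origin 16 mm under its centre, x along it, z out of its flat.
- stand: Round aluminium probe stand, fixed, 56 mm high, 45 mm in diameter (foot 72 mm in diameter and 8 mm high) with an open bore in which the probe stands. Origin at the centre of its underside.
- ref_block: Bystander: bright round reference block, 60 mm in diameter, 14 mm high.
- loupe: Bystander: black eye loupe, 36 mm in diameter, 32 mm high.
- specimen: Bystander: dark red round mounted specimen, 30 mm in diameter, 21 mm high.
Mind the look-alikes: they are no part of the job. Leave any pink look-alike of the bar alone.

How it is judged:
On the way, in this order (a step that is already met when the one before it is completed fails the run):
1. the ringed bar lies in the gap between the rollers, ring up, let go (x of bar_mid in the frame of rest_saddle between -0.015 and 0.015 m and y of bar_mid in the frame of rest_saddle between -0.004 and 0.004 m and z of bar_mid in the frame of rest_saddle between -0.004 and 0.004 m and angle between the x axis of bar_mid and the x axis of rest_saddle, either way round below 0.07 rad and angle between spot's own z axis and vertical below 0.105 rad and contact force between the fingers and bar below 0.1 N and linear speed of bar below 0.02 m/s), for 0.3 s.
2. the probe is lifted clear of its stand in the gripper (contact force between the fingers and probe above 0.5 N and contact force between probe and stand below 0.05 N and height (world z) of probe_tip above 0.05 m), for 0.1 s.
At the end, for the whole second after the job is handed in: Bar let go in the roller gap (axis within 4 mm, middle within 15 mm, along it within 4 degrees, flat level within 6); probe held still, clear of its stand, tip within 6 mm of the ring's centre, upright and square to the flat within 6 degrees, nose 2.5 to 7.5 mm in, 2.5 to 9 N on the bar (x of bar_mid in the frame of rest_saddle between -0.015 and 0.015 m and y of bar_mid in the frame of rest_saddle between -0.004 and 0.004 m and z of bar_mid in the frame of rest_saddle between -0.004 and 0.004 m and angle between the x axis of bar_mid and the x axis of rest_saddle, either way round below 0.07 rad and angle between spot's own z axis and vertical below 0.105 rad and horizontal distance between probe_tip and spot below 0.006 m and distance between probe_tip and spot below 0.008 m and angle between the z axis of probe and the z axis of spot, either way round below 0.11 rad and angle between probe's own z axis and vertical below 0.11 rad and value of joint nose between 0.0025 and 0.0075 m and contact force between probe and bar between 2.5 and 9 N and contact force between the fingers and probe above 0.5 N and contact force between probe and stand below 0.05 N and contact force between the fingers and bar below 0.1 N and linear speed of each of probe, bar below 0.01 m/s); the arm keeps its last pose, push and grip.
It fails at once if the probe is driven hard into the bar (over 20 N) (contact force between probe and bar above 20 N).
It fails at once if the plain bar is moved from its groove (distance of plain_bar_mid from where it was at the start of the episode above 0.02 m).
It fails at once if a bystander is moved (distance of any of ref_block, loupe, specimen from where it was at the start of the episode above 0.025 m).
It also fails if it takes over 58 s, if anything falls off the work surface, if the arm or the gripper's body presses on something with over 40 N, if the wrist force passes 120 N, or if a joint passes its speed limit or range.

## Robot

A 7-joint arm with a two-finger parallel gripper is mounted at the origin on a cart in front of the work surface, level with it; the furniture and walls round the work are solid. World frame = base frame: x ahead of the robot, y to its left, z up, the work surface at z = 0. Lengths are in m, angles in rad, forces in N, time in s.
With the tool pointing down it reaches from about 0.425 to 0.925 m from the base axis. Payload 6.8 kg.
Tool frame: the origin (TCP) lies at the very end of the fingers, on their centre line; the grasp point (between the pads) lies 19 mm behind it (hold_point_z is the distance from the TCP to the grasp point, in m); z points along the fingers, y is the direction in which the jaws open and shut (so a half turn about z gives the same grasp; the last joint's range is limited). The gripper opens to 85 mm and grips with 20 to 120 N. Pads are 22 mm wide; open, the fingers measure 114 mm over their backs; the gripper's body (76 mm by 85 mm) begins 54 mm behind the grasp point. The pads swing forward as they close: fully open they stand 13 mm farther back than shut.
Start: joints at [1.041, 0.477, 0.022, 1.555, -0.011, 1.109, -0.083], TCP at [0.276, -0.616, 0.231] pointing down, gripper open.
Joint ranges: [-2.96, 2.96], [-0.34, 2.1], [-1.41, 1.46], [0.24, 2.44], [-1.37, 4.51], [0.17, 1.92], [-2.96, 2.96]. Speed limits (rad/s): [2.39, 2.39, 3.14, 3.14, 3.14, 3.14, 3.14].

## Interface

Orientations are given as a unit quaternion [w, x, y, z].
In Python, from station import get_obs, read_camera, calibration, hand_in, regions_of, hold_point_z gives the robot as it stands.
- The arm moves only by the tool send_rows, never from a script. Its argument "motion" is text: rows parted by semicolons, each of 7 numbers parted by spaces: the shift along the world's x, y, z in cm, then the turn, a rotation vector about the world's x, y, z in degrees, then the closure, from 0 (fully open) to 1 (shut). In form: dx dy dz rx ry rz fingers; .... A call has 1 to 20 rows; each row shifts and turns the pose as measured when the row begins; what a row does not reach is not made up. A row lasts 1/12 s, in which the tool goes at most 41.7 mm and 7.16 degrees, less where a joint would pass 70% of its speed; a pose out of reach is approached as far as the arm can. A call is refused whole if a number of a shift passes 4.17 or a number of a turn 7.16, either way. A call with a gripper value outside its range is refused whole. The fingers move at their own pace and stop on an object; "newtons" is the grip in N (left out, the last holds). Time passes only in rows, so rows that do not move let the fingers close. It gives the time, the measured TCP pose, the force and the opening at its end, in the units of the state.
- get_obs(): the state, without advancing time (a new reading comes with each control period).
- read_camera(name): name is "scene" or "top" or "wrist"; returns the picture (384x512x3 uint8, red, green, blue); there is no depth.
- calibration(name): a dict with "mtx" (3x3 intrinsics, pixels), "R" (3x3) and "t" (3): a world point X has camera coordinates R X + t; the wrist camera has in their place "hand_eye" (4x4, takes a point from camera to tool coordinates, whose origin is the TCP and whose axes are the flange's). Camera axes: x right, y down, z forward; pixel columns grow to the right and rows downward; lengths in m; the calibration is good to about 2 mm. A picture is of the moment at which its call begins: read the wrist's pose just before it. calibration takes no time and is no camera call.
- hand_in(): hands the job in, once; it reports no verdict.
Trained networks look in the newest picture that a camera, given by its name, has taken for a name from the list of things; names that differ only in an ending like _2 or _b are one class to them, and where a whole thing is asked for, a point or a joint stands for the part that bears it (a point fixed in the world has none). Each returns a list of dicts, best first, with "conf" (0 to 1); they miss things now and then, are a little off and sometimes report something else, mostly with a low value. They report only what shows in the picture. A call takes as long as a camera call. They do not tell look-alikes from the thing itself.
- regions_of(thing, camera): "region" (384x512 bool, what is visible of it) and "point" ([column, row] in pixels, amid what is visible of it).
The state is a dict: "t": time; "q": joint angles; "joint_vel": joint speeds; "joint_torque": joint torques, N m; "eef_pos": TCP position; "tool_rot": TCP orientation; "contact_force": force on the tool from outside, world axes, zero at the start; "torque": the same for the moment, N m; "gripper_width": opening from 0.0 (shut) to 1.0 (fully open).
Only numpy, scipy, OpenCV 4.12 (cv2) and the standard library are available. Lean on these libraries where they do the work, as an engineer would, in place of code of your own. Each camera call takes 0.05 s, during which the arm holds its last target.

## Working session

There is one attempt and no reset: what is moved stays moved. The work goes in short steps, Python scripts to look and compute and a tool call to move; the robot and the scene stay as the last step left them, time stands still between calls to the robot, and variables do not carry over. Pictures are saved under pics/ and viewed, and the job is handed in when it is done.

Besides the shell and the picture viewer there is one more tool, called after "Request:" in YAML: its name, and indented under it one key for each argument. send_rows: Moves the arm, as the interface text tells. Its arguments: {"type":"object","properties":{"motion":{"type":"string"},"newtons":{"type":"number"}},"required":["motion"]}

```bash
ls; mkdir -p pics; cat > h.py <<'E'
import numpy as np, cv2
from station import *
def save(n,im): cv2.imwrite('pics/'+n+'.png',cv2.cvtColor(im,cv2.COLOR_RGB2BGR))
E
python3 - <<'E'
from h import *
np.set_printoptions(precision=4,suppress=True)
o=get_obs();print(o, hold_point_z if not callable(hold_point_z) else hold_point_z())
for n in ('scene','top'):
    save(n+'0',read_camera(n)); c=calibration(n); print(n,c)
print(calibration('wrist'))
E
```

```text
pics
{'t': 0.0, 'q': array([ 1.0409,  0.4777,  0.0223,  1.5564, -0.0115,  1.1093, -0.0831]), 'joint_vel': array([ 0.0003,  0.0006, -0.0006, -0.0003, -0.0016, -0.0012,  0.0002]), 'joint_torque': array([  0.001 , -59.6445,   1.608 , -28.1192,   0.0124,   0.0094,
         0.    ]), 'eef_pos': array([ 0.2761, -0.6153,  0.2304]), 'tool_rot': array([-0.0009,  0.9778,  0.2093, -0.0003]), 'contact_force': array([ 0.101 , -0.5819, -0.3318]), 'torque': array([ 0.0032, -0.0247, -0.0575]), 'gripper_width': 1.0051211853879936} 0.0187
scene {'mtx': array([[445.7601,   0.    , 256.8997],
       [  0.    , 445.7601, 198.5786],
       [  0.    ,   0.    ,   1.    ]]), 'R': array([[-0.5312, -0.8471,  0.0193],
       [-0.4045,  0.2334, -0.8843],
       [ 0.7445, -0.4775, -0.4666]]), 't': array([0.2886, 0.2824, 0.8402])}
top {'mtx': array([[403.2681,   0.    , 259.2747],
       [  0.    , 403.2681, 198.9363],
       [  0.    ,   0.    ,   1.    ]]), 'R': array([[ 0.022 , -0.9995, -0.0217],
       [-0.9967, -0.0203, -0.0788],
       [ 0.0783,  0.0233, -0.9967]]), 't': array([0.0038, 0.5558, 1.0383])}
{'mtx': array([[279.9536,   0.    , 258.4463],
       [  0.    , 279.9536, 190.0939],
       [  0.    ,   0.    ,   1.    ]]), 'hand_eye': array([[ 0.0013, -0.9476, -0.3195,  0.0821],
       [ 1.    ,  0.0015, -0.0002,  0.0003],
       [ 0.0007, -0.3195,  0.9476, -0.1431],
       [ 0.    ,  0.    ,  0.    ,  1.    ]])}
```

View pics/scene0.png

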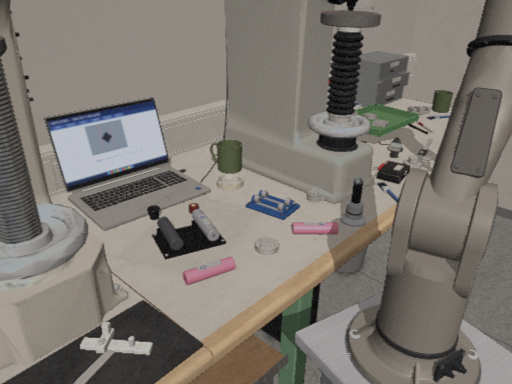

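View pics/top0.png

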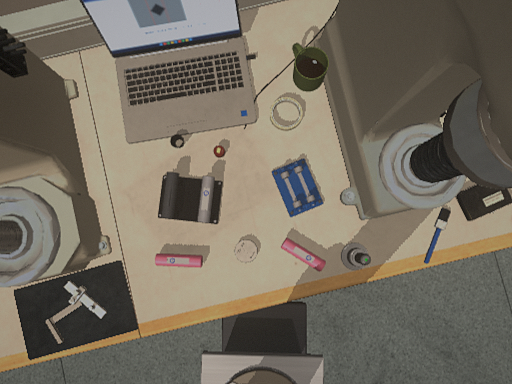

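```bash
cat >> h.py <<'E'
def ray(cam,uv):
    c=calibration(cam); d=np.linalg.inv(c['mtx'])@np.array([uv[0],uv[1],1.]); R=np.array(c['R']); return -R.T@c['t'], R.T@d
def atz(cam,uv,z):
    o,d=ray(cam,uv); return o+d*(z-o[2])/d[2]
E
python3 - <<'E'
from h import *
np.set_printoptions(precision=4,suppress=True)
im=read_camera('top')
save('topc',cv2.resize(im[120:290,140:400],None,fx=3,fy=3,interpolation=cv2.INTER_CUBIC))
for th,z in (('bar',.034),('spot',.048),('plain_bar_mid',.034),('bar_rack',.01),('rest_saddle',.02),('probe',.1),('stand',.02),('ref_block',.014),('loupe',.03),('specimen',.02)):
    try:
        for r in regions_of(th,'top')[:3]:
            ys,xs=np.nonzero(r['region']); m=np.c_[xs,ys].astype(np.float32)
            rc=cv2.minAreaRect(m) if len(m)>3 else None
            print(th,round(r['conf'],2),np.round(r['point'],1),len(m),atz('top',r['point'],z), rc and (np.round(rc[0],1),np.round(rc[1],1),rc[2]))
    except Exception as e: print(th,e)
print(get_obs()['t'])
E
```

```text
bar 0.88 [175.9 262.3] 601 [0.3864 0.2267 0.034 ] (array([178.1, 259.5]), array([48.3, 13. ]), 3.2704880237579346)
bar 0.76 [207.  199.4] 559 [0.5507 0.1515 0.034 ] (array([205.9, 198.3]), array([12.3, 46.4]), 6.340191841125488)
bar 0.56 [302.1 253.5] 513 [ 0.4165 -0.0977  0.034 ] (array([303. , 253.6]), array([46. , 11.7]), 30.963754653930664)
spot 0.86 [179.6 257.4] 584 [0.4001 0.2145 0.048 ] (array([178.5, 259.5]), array([47.3, 12.3]), 2.862405300140381)
spot 0.76 [208.6 198.8] 565 [0.5512 0.1453 0.048 ] (array([205.9, 198.5]), array([12.3, 46.4]), 6.842772960662842)
spot 0.57 [304.9 253.4] 559 [ 0.4176 -0.1036  0.048 ] (array([303.6, 253.6]), array([47.2, 12.5]), 32.34744644165039)
plain_bar_mid 0.77 [171.9 192.5] 594 [0.5669 0.2441 0.034 ] (array([170.2, 194. ]), array([13.3, 47.1]), 7.125016689300537)
plain_bar_mid 0.42 [347.3 256.1] 436 [ 0.4125 -0.2132  0.034 ] (array([353.1, 255.7]), array([24.7, 28.2]), 15.945395469665527)
bar_rack 0.78 [189.9 196.1] 1652 [0.5604 0.2013 0.01  ] (array([190.6, 198.3]), array([61.4, 44. ]), 6.842772960662842)
bar_rack 0.71 [207.9 198.9] 507 [
[... 302 characters left out ...]
 19.]), 90.0)
probe 0.6 [171.6 194.6] 479 [0.5557 0.2287 0.1   ] (array([170.1, 194.3]), array([11.4, 44.6]), 6.842772960662842)
stand 0.93 [349.1 253.2] 371 [ 0.4193 -0.2205  0.02  ] (array([352.7, 255.3]), array([23.8, 26.5]), 15.945395469665527)
stand 0.35 [171.  194.7] 561 [0.5622 0.2497 0.02  ] (array([169.9, 194.2]), array([12.5, 46.4]), 7.125016689300537)
ref_block 0.89 [244.3 250.2] 439 [0.4205 0.0521 0.014 ] (array([246.3, 250.3]), array([23.3, 22.6]), 45.0)
specimen 0.64 [217.  151.4] 85 [0.6805 0.1311 0.02  ] (array([219.5, 150.5]), array([9., 9.]), 90.0)
specimen 0.27 [297.9 188.6] 1775 [ 0.5851 -0.0855  0.02  ] (array([297.1, 186.8]), array([50.1, 36. ]), 67.38013458251953)
0.65
```

View pics/topc.png

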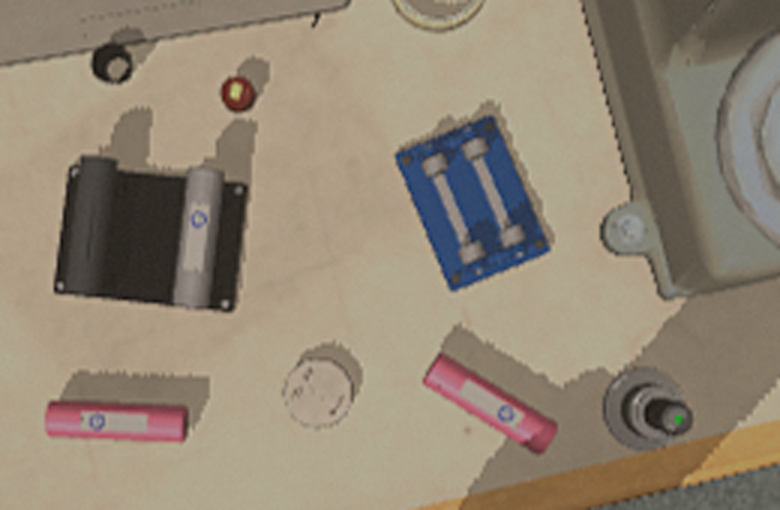

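The rack holds two bars: the dark one at about (170,194) px, and the bright steel one with a blue ring on its flat at about (206,193). The enlarged crop confirms that the bright one is the target. The two pink bars at (179,260) and (303,254) are look-alikes, so I'll leave them alone. Moving over the rack now.

Request:
send_rows:
  motion: "1.1 3.6 0 0 0 -2;1.1 3.6 0 0 0 -2"

```text
validation failed for argument at $.mo...
```

Request:
send_rows:
  motion: "1.1 3.6 0 0 0 -2 0;1.1 3.6 0 0 0 -2 0;1.1 3.6 0 0 0 -2 0;1.1 3.6 0 0 0 -2 0;1.1 3.6 0 0 0 -2 0;1.1 3.6 0 0 0 -2 0;1.1 3.6 0 0 0 -2 0;1.1 3.6 0 0 0 -2 0;1.1 3.6 0 0 0 -2 0;1.1 3.6 0 0 0 -2 0;1.1 3.6 0 0 0 -2 0"

```text
t: 1.57
eef_pos: [0.3932, -0.212, 0.2321]
tool_rot: [0.004, 1.0, 0.002, -0.0]
contact_force: [0.6, 0.2, 0.1]
gripper_width: 1.0
```

Request:
send_rows:
  motion: "1.5 3.6 0 0 0 -1 0;1.5 3.6 0 0 0 -1 0;1.5 3.6 0 0 0 -1 0;1.5 3.6 0 0 0 -1 0;1.5 3.6 0 0 0 -1 0;1.5 3.6 0 0 0 -1 0;1.5 3.6 0 0 0 -0.5 0;1.5 3.6 -0.5 0 0 0 0;1.5 3.6 -0.5 0 0 0 0;1.5 3.6 -0.5 0 0 0 0;0 0 0 0 0 0 0"

```text
t: 2.48
eef_pos: [0.5485, 0.1755, 0.2217]
tool_rot: [0.002, 0.998, -0.057, 0.006]
contact_force: [-0.8, 0.6, 0.4]
gripper_width: 1.0
```

```bash
cat >> h.py <<'E'
from scipy.spatial.transform import Rotation as Rn
def wcam():
    o=get_obs(); q=np.array(o['tool_rot']); T=np.eye(4); T[:3,:3]=Rn.from_quat(q[[1,2,3,0]]).as_matrix(); T[:3,3]=o['eef_pos']
    return T@np.array(calibration('wrist')['hand_eye'])
def wz(C,uv,z):
    K=calibration('wrist')['mtx']; d=C[:3,:3]@np.linalg.inv(K)@np.array([uv[0],uv[1],1.]); o=C[:3,3]; return o+d*(z-o[2])/d[2]
def head():
    o=get_obs(); q=np.array(o['tool_rot']); M=Rn.from_quat(q[[1,2,3,0]]).as_matrix(); return np.degrees(np.arctan2(M[1,0],M[0,0])), M[:,2]
E
python3 - <<'E'
from h import *
np.set_printoptions(precision=4,suppress=True)
C=wcam(); im=read_camera('wrist'); np.save('C.npy',C); save('w1',im); print(get_obs()['eef_pos'],head(),get_obs()['t'])
for th in ('bar','spot'):
    for r in regions_of(th,'wrist')[:3]:
        ys,xs=np.nonzero(r['region']); rc=cv2.minAreaRect(np.c_[xs,ys].astype(np.float32))
        print(th,round(r['conf'],2),np.round(r['point'],1),len(xs),wz(C,r['point'],.048),rc,wz(C,rc[0],.04))
E
```

```text
[0.5479 0.1721 0.2218] (np.float64(-6.603066020017342), array([ 0.0101, -0.0071, -0.9999])) 2.5333
bar 0.85 [235.3 275. ] 1925 [0.412 0.221 0.048] ((236.2604217529297, 274.5770263671875), (23.707378387451172, 85.12435150146484), 85.31410217285156) [0.4071 0.221  0.04  ]
bar 0.79 [273.2 161.5] 2711 [0.5586 0.1565 0.048 ] ((274.09149169921875, 163.9499053955078), (28.839046478271484, 102.16386413574219), 0.6510604023933411) [0.5538 0.1555 0.04  ]
bar 0.65 [468.2 237.4] 2070 [ 0.4335 -0.0794  0.048 ] ((467.60308837890625, 237.76803588867188), (94.93486022949219, 23.454496383666992), 23.96249008178711) [ 0.4281 -0.0849  0.04  ]
spot 0.85 [272.7 160.6] 2725 [0.5597 0.157  0.048 ] ((273.64825439453125, 163.45623779296875), (27.759572982788086, 103.14107513427734), 0.6510604023933411) [0.5544 0.1559 0.04  ]
spot 0.77 [465.  238.2] 2155 [ 0.4328 -0.0755  0.048 ] ((467.0884704589844, 237.79891967773438), (95.85179138183594, 24.530441284179688), 23.749494552612305) [ 0.4281 -0.0843  0.04  ]
spot 0.71 [235.8 276. ] 1892 [0.4104 0.2205 0.048 ] ((236.14486694335938, 275.2379455566406), (23.4188289642334, 85.28771209716797), 85.2363510131836) [0.4061 0.2213 0.04  ]
```

View pics/w1.png

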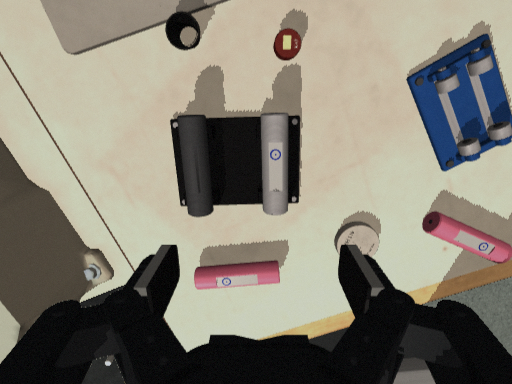

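```bash
python3 - <<'E'
from h import *
im=cv2.imread('pics/w1.png'); 
cv2.imwrite('pics/w1c.png',cv2.resize(im[105:225,230:320],None,fx=5,fy=5,interpolation=cv2.INTER_CUBIC))
cv2.imwrite('pics/w1r.png',cv2.resize(im[25:180,395:512],None,fx=4,fy=4,interpolation=cv2.INTER_CUBIC))
C=np.load('C.npy'); K=calibration('wrist')['mtx']
T=C@np.linalg.inv(calibration('wrist')['hand_eye'])
p=np.linalg.inv(C)@T[:,3]; p=K@p[:3]; print('tcp px',p[:2]/p[2])
E
```

```text
tcp px [257.9133256  245.74891912]
```

View pics/w1c.png

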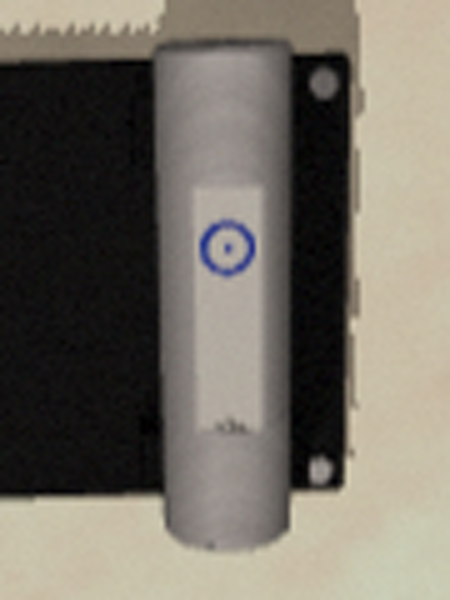

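View pics/w1r.png

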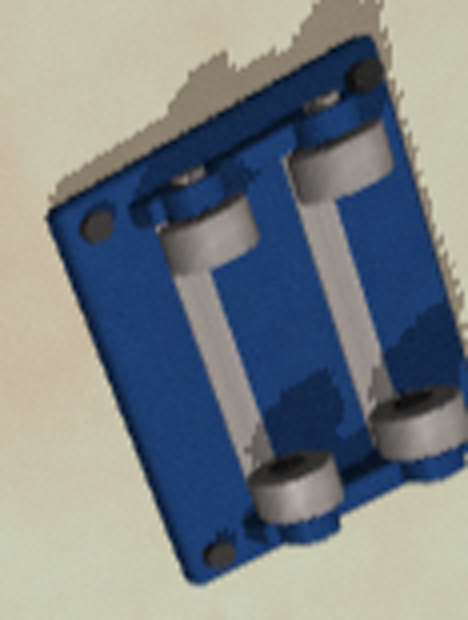

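```bash
python3 - <<'E'
from h import *
np.set_printoptions(precision=4,suppress=True)
C=np.load('C.npy')
f=lambda u,v,z=.048: wz(C,(230+u/5,105+v/5),z)
a=f(229,187);b=f(231.5,432);r=f(227,248)
d=a-b; print('flat len',np.linalg.norm(d),'head',np.degrees(np.arctan2(d[1],d[0])),'mid',(a+b)/2,'ring',r,'mid from ring',r-.015*d/np.linalg.norm(d))
# edges of bar silhouette heading at z .034
l=f(155,60,.034)-f(165,520,.034); rr=f(290,60,.034)-f(290,520,.034); print(np.degrees(np.arctan2(l[1],l[0])),np.degrees(np.arctan2(rr[1],rr[0])))
g=lambda u,v,z=.010: wz(C,(395+u/4,25+v/4),z)
cs=[g(100,225,.012),g(365,73,.012),g(219,554,.012)]
print('rest screws',cs, 'mid of diag',(cs[1]+cs[2])/2)
dd=cs[0]-cs[2]; print('rest head',np.degrees(np.arctan2(dd[1],dd[0])),np.linalg.norm(dd),np.linalg.norm(cs[0]-cs[1]))
# top: 
t=lambda u,v,z: atz('top',(140+u/3,120+v/3),z)
print('top ring',t(198.5,218,.048),'rest',[t(*p,.012) for p in ((405,158),(488,124),(458,284),(541,246))])
E
```

```text
flat len 0.058392991857740696 head -4.744585406818801 mid [0.551  0.1539 0.048 ] ring [0.5663 0.1532 0.048 ] mid from ring [0.5514 0.1544 0.048 ]
-4.982002920247366 -4.560073894832726
rest screws [array([ 0.6272, -0.0263,  0.012 ]), array([ 0.6597, -0.0986,  0.012 ]), array([ 0.5224, -0.071 ,  0.012 ])] mid of diag [ 0.591  -0.0848  0.012 ]
rest head 23.10678033880238 0.11396096189916326 0.07931255927225367
top ring [0.567 0.152 0.048] rest [array([ 0.6274, -0.0246,  0.012 ]), array([ 0.6593, -0.0978,  0.012 ]), array([ 0.5165, -0.0733,  0.012 ]), array([ 0.5515, -0.1458,  0.012 ])]
```

Request:
send_rows:
  motion: "0.3 -1.8 -2 0.4 0.6 1.85 0;0 0 -3 0 0 0 0;0 0 -2 0 0 0 0;0 0 0 0 0 0 0"

```text
t: 2.97
eef_pos: [0.5519, 0.1403, 0.1529]
tool_rot: [0.003, 0.999, -0.048, 0.003]
contact_force: [-0.6, -0.7, -0.3]
gripper_width: 1.0
```

```bash
python3 - <<'E'
from h import *
np.set_printoptions(precision=4,suppress=True)
C=wcam(); im=read_camera('wrist'); np.save('C.npy',C); save('w2',im); print(get_obs()['eef_pos'],head(),get_obs()['t'])
x0,y0=180,60
save('w2c',cv2.resize(im[y0:y0+180,x0:x0+160],None,fx=3.3,fy=3.3,interpolation=cv2.INTER_CUBIC))
E
```

```text
[0.5526 0.1405 0.1545] (np.float64(-5.5108129792581195), array([ 0.0067, -0.0058, -1.    ])) 3.0167
```

View pics/w2c.png

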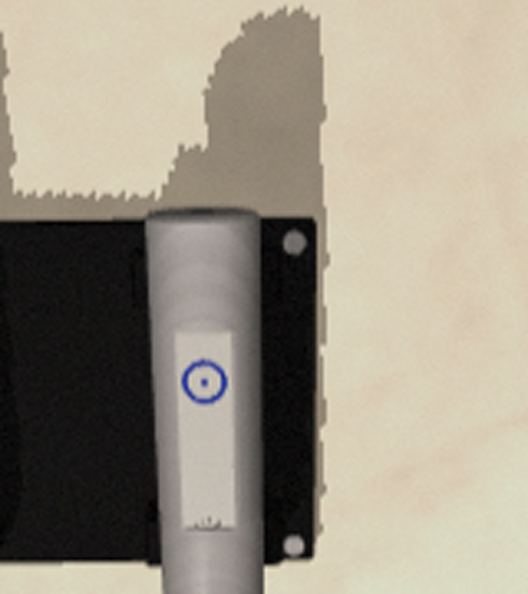

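```bash
python3 - <<'E'
from h import *
np.set_printoptions(precision=4,suppress=True)
C=np.load('C.npy')
f=lambda u,v,z=.048: wz(C,(180+u/3.3,60+v/3.3),z)
a=f(204.5,331);b=f(208.5,527);r=f(204,382)
d=a-b; print('flat len',np.linalg.norm(d),'head',np.degrees(np.arctan2(d[1],d[0])),'mid',(a+b)/2,'ring',r,'mid from ring',r-.015*d/np.linalg.norm(d))
print(get_obs()['eef_pos'],head())
E
```

```text
flat len 0.058533118730366415 head -5.336411013170601 mid [0.5515 0.1543 0.048 ] ring [0.5663 0.1534 0.048 ] mid from ring [0.5514 0.1548 0.048 ]
[0.5526 0.1405 0.1545] (np.float64(-5.5108129792581195), array([ 0.0067, -0.0058, -1.    ]))
```

Request:
send_rows:
  motion: "-0.1 1.4 0 0.3 0.4 0.4 0;0 0 -2 0 0 0 0;0 0 0 0 0 0 0;0 0 0 0 0 0 0"

```text
t: 3.35
eef_pos: [0.5544, 0.1557, 0.1408]
tool_rot: [-0.001, 0.999, -0.046, 0.003]
contact_force: [0.4, 1.6, 1.2]
gripper_width: 1.001
```

```bash
python3 - <<'E'
from h import *
np.set_printoptions(precision=4,suppress=True)
print(get_obs()['eef_pos'],head(),get_obs()['contact_force'])
E
```

```text
[0.5544 0.1557 0.1408] (np.float64(-5.301989127523766), array([ 0.0066,  0.0023, -1.    ])) [0.3955 1.5633 1.2356]
```

Request:
send_rows:
  motion: "-0.3 -0.1 -2 -0.1 0.4 0.2 0;0 0 -3 0 0 0 0;0 0 -3 0 0 0 0;0 0 -2 0 0 0 0;0 0 0 0 0 0 0;0 0 0 0 0 0 0"

```text
t: 3.85
eef_pos: [0.559, 0.1601, 0.0503]
tool_rot: [-0.004, 0.999, -0.044, 0.008]
contact_force: [0.4, 0.2, 1.4]
gripper_width: 0.997
```

```bash
python3 - <<'E'
from h import *
np.set_printoptions(precision=4,suppress=True)
print(get_obs()['eef_pos'],head(),get_obs()['contact_force'])
save('w3',read_camera('wrist'))
E
```

```text
[0.559  0.1601 0.0503] (np.float64(-5.043742650650525), array([ 0.0172,  0.0072, -0.9998])) [0.4427 0.1896 1.3556]
```

View pics/w3.png

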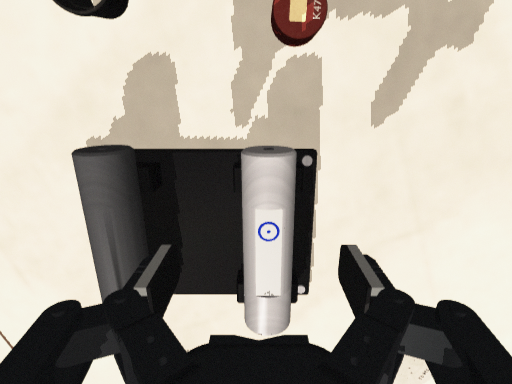

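Request:
send_rows:
  motion: "-0.75 -0.55 0 -0.4 1 0 0;0 0 0 0 0 0 0;0 0 0 0 0 0 0"

```text
t: 4.15
eef_pos: [0.5536, 0.1554, 0.0556]
tool_rot: [-0.001, 0.999, -0.044, 0.002]
contact_force: [-0.4, 0.7, 0.6]
gripper_width: 0.999
```

```bash
python3 - <<'E'
from h import *
np.set_printoptions(precision=4,suppress=True)
print(get_obs()['eef_pos'],head(),get_obs()['contact_force'])
E
```

```text
[0.5536 0.1554 0.0556] (np.float64(-5.040235457337425), array([ 0.0047,  0.0017, -1.    ])) [-0.399   0.7198  0.6411]
```

Request:
send_rows:
  motion: "-0.2 -0.1 -1.3 0 0.4 0 0;-0.1 -0.1 -1.3 0 0.1 0 0;-0.1 -0.1 -1 0 0.1 0 0;0 0 0 0 0 0 0;0 0 0 0 0 0 0"

```text
t: 4.57
eef_pos: [0.5504, 0.1518, 0.0178]
tool_rot: [-0.001, 0.999, -0.044, -0.002]
contact_force: [0.2, -0.1, 0.0]
gripper_width: 1.003
```

```bash
python3 - <<'E'
from h import *
np.set_printoptions(precision=4,suppress=True)
print(get_obs()['eef_pos'],head(),get_obs()['contact_force'])
E
```

```text
[0.5504 0.1518 0.0178] (np.float64(-5.0979997819989595), array([-0.0035,  0.0024, -1.    ])) [ 0.2398 -0.0531  0.0343]
```

Request:
send_rows:
  motion: "0.1 0.25 -0.1 -0.1 -0.2 0 0;0 0 0 0 0 0 0.3;0 0 0 0 0 0 0.7;0 0 0 0 0 0 1;0 0 0 0 0 0 1;0 0 0 0 0 0 1;0 0 0 0 0 0 1"
  newtons: 60

```text
t: 5.15
eef_pos: [0.5512, 0.1552, 0.0165]
tool_rot: [-0.0, 0.999, -0.044, -0.0]
contact_force: [0.9, 0.2, -4.0]
gripper_width: 0.354
```

```bash
python3 - <<'E'
from h import *
np.set_printoptions(precision=4,suppress=True)
o=get_obs();print(o['eef_pos'],head(),o['contact_force'],o['gripper_width'])
E
```

```text
[0.5512 0.1552 0.0165] (np.float64(-5.048029932205269), array([-0.0004,  0.0005, -1.    ])) [ 0.9137  0.2164 -4.0078] 0.35399130036397314
```

Request:
send_rows:
  motion: "0 0 1 0 0 0 1;0 0 2 0 0 0 1;0 0 3 0 0 0 1;0 0 3 0 0 0 1;0 0 2 0 0 0 1;0 0 1 0 0 0 1;0 0 0 0 0 0 1"

```text
t: 5.73
eef_pos: [0.5428, 0.1514, 0.1378]
tool_rot: [0.003, 0.999, -0.044, -0.008]
contact_force: [0.7, 0.5, -7.0]
gripper_width: 0.352
```

```bash
python3 - <<'E'
from h import *
np.set_printoptions(precision=4,suppress=True)
o=get_obs();print(o['eef_pos'],head(),o['contact_force'],o['gripper_width'])
save('w4',read_camera('wrist'))
E
```

```text
[0.5428 0.1514 0.1378] (np.float64(-5.0413564169309595), array([-0.0166, -0.0051, -0.9998])) [ 0.7172  0.5334 -7.04  ] 0.35218475949283223
```

View pics/w4.png

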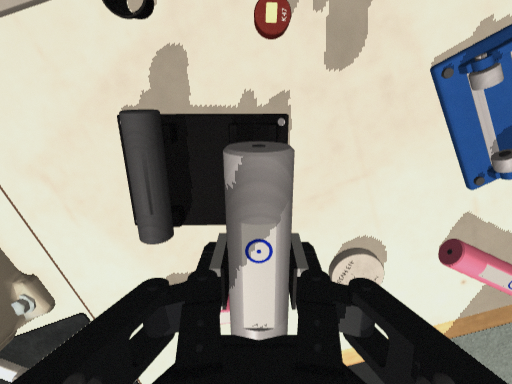

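Request:
send_rows:
  motion: "0.7 -1.8 0.5 0.3 -0.9 4 1;0.7 -2.8 0.5 0 0 4.8 1;0.7 -2.8 0.5 0 0 4.8 1;0.7 -2.8 0.5 0 0 4.8 1;0.7 -2.8 0 0 0 4.8 1;0.7 -2 0 0 0 4.8 1;0 -1 0 0 0 0 1;0 0 0 0 0 0 1;0 0 0 0 0 0 1"

```text
t: 6.53
eef_pos: [0.5731, -0.0154, 0.1415]
tool_rot: [-0.0, 0.977, 0.212, -0.014]
contact_force: [-0.9, 0.3, -6.4]
gripper_width: 0.351
```

```bash
python3 - <<'E'
from h import *
np.set_printoptions(precision=4,suppress=True)
o=get_obs();print(o['eef_pos'],head(),o['contact_force'],o['gripper_width'],o['t'])
C=wcam(); np.save('C.npy',C);save('w5',read_camera('wrist'))
E
```

```text
[ 0.5731 -0.0154  0.1415] (np.float64(24.46886246349325), array([-0.028 , -0.0055, -0.9996])) [-0.9194  0.3272 -6.4174] 0.35148404687741486 6.5333
```

View pics/w5.png

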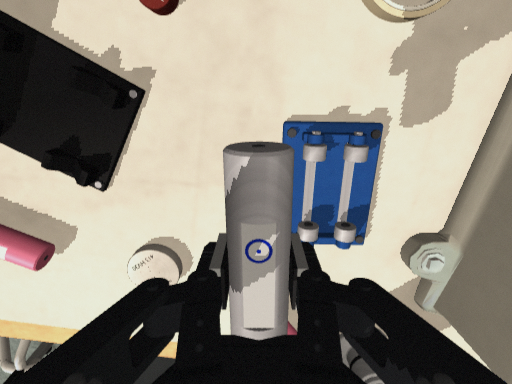

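```bash
python3 - <<'E'
from h import *
im=cv2.imread('pics/w5.png')
cv2.imwrite('pics/w5c.png',cv2.resize(im[110:260,280:400],None,fx=4,fy=4,interpolation=cv2.INTER_CUBIC))
E
```

```text
(no output)
```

View pics/w5c.png

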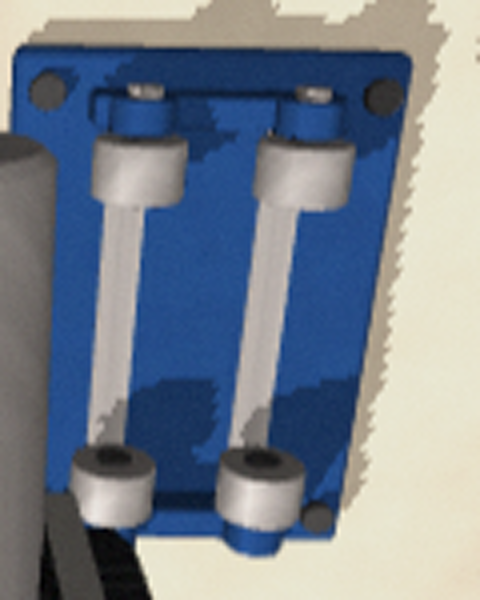

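```bash
python3 - <<'E'
from h import *
np.set_printoptions(precision=4,suppress=True)
C=np.load('C.npy')
g=lambda u,v,z: wz(C,(280+u/4,110+v/4),z)
for z in (.011,.013):
    a,b,c=g(48,92,z),g(383,98,z),g(318,518,z)
    d=b-c; e=a-b
    print(z,'mid',(a+c)/2,'head',np.degrees(np.arctan2(d[1],d[0])),np.degrees(np.arctan2(e[1],e[0]))-90,np.linalg.norm(d),np.linalg.norm(e))
z=.022
f1,f2,b1,b2=g(112,457,z),g(261,462,z),g(145,92,z),g(313,95,z)
m=(f1+f2)/2;n=(b1+b2)/2;d=n-m
print(m,n,(m+n)/2,np.degrees(np.arctan2(d[1],d[0])),np.linalg.norm(f1-f2),np.linalg.norm(b1-b2))
E
```

```text
0.011 mid [ 0.5903 -0.0856  0.011 ] head 23.905973220587256 23.581178266993604 0.11482779077000815 0.08035023373359333
0.013 mid [ 0.5908 -0.0849  0.013 ] head 23.905973220587246 23.581178266993618 0.1139811967440008 0.07975783334505496
[ 0.5585 -0.0991  0.022 ] [ 0.6448 -0.0617  0.022 ] [ 0.6016 -0.0804  0.022 ] 23.40781978712832 0.03866905583346216 0.03863928810953487
```

Request:
send_rows:
  motion: "0.6 -2.3 0 0.3 -1.6 -0.9 1;0.5 -2.2 0 0 0 0 1;0.4 -1.5 0 0 0 0 1;0.2 -1 -1 0 0 0 1;0 0 -2 0 0 0 1;0 0 -1 0 0 0 1;0 0 0 0 0 0 1;0 0 0 0 0 0 1"

```text
t: 7.25
eef_pos: [0.587, -0.0706, 0.0958]
tool_rot: [-0.004, 0.978, 0.211, -0.002]
contact_force: [0.4, -0.0, -6.7]
gripper_width: 0.355
```

```bash
cat > s.py <<'E'
from h import *
import sys
np.set_printoptions(precision=4,suppress=True)
o=get_obs();h,z=head();print('t',round(o['t'],2),o['eef_pos'],'head',round(h,2),'fix rx,ry',np.degrees([-z[1],z[0]]).round(2),'F',o['contact_force'],o['torque'],'w',round(o['gripper_width'],3))
if len(sys.argv)>3:
    x,y,hd=map(float,sys.argv[1:4]); print('need',((np.array([x,y])-o['eef_pos'][:2])*100).round(2),'rz',round(hd-h,2))
E
python3 s.py .590 -.0853 23.6
```

```text
t 7.25 [ 0.587  -0.0706  0.0958] head 24.32 fix rx,ry [-0.45 -0.3 ] F [ 0.4146 -0.0256 -6.6541] [-0.0298 -0.0323  0.0125] w 0.355
need [ 0.3  -1.47] rz -0.72
```

Request:
send_rows:
  motion: "0.3 -1.5 0 -0.4 -0.3 -0.7 1;0 0 -1 0 0 0 1;0 0 -1 0 0 0 1;0 0 0 0 0 0 1;0 0 0 0 0 0 1"

```text
t: 7.67
eef_pos: [0.5914, -0.0821, 0.0763]
tool_rot: [-0.001, 0.978, 0.207, 0.002]
contact_force: [0.7, -0.0, -6.5]
gripper_width: 0.359
```

```bash
python3 s.py .590 -.0853 23.6
```

```text
t 7.67 [ 0.5914 -0.0821  0.0763] head 23.86 fix rx,ry [-0.11  0.15] F [ 0.6932 -0.0249 -6.5325] [0.007  0.0101 0.0784] w 0.359
need [-0.14 -0.32] rz -0.26
```

Request:
send_rows:
  motion: "-0.2 -0.3 -1 -0.1 0.2 -0.3 1;0 0 -1.2 0 0.1 0 1;0 0 -1 0 0 0 1;0 0 -0.5 0 0 0 1;0 0 0 0 0 0 1;0 0 0 0 0 0 1"

```text
t: 8.17
eef_pos: [0.5893, -0.0848, 0.0355]
tool_rot: [-0.0, 0.979, 0.204, -0.001]
contact_force: [0.3, -0.6, -6.3]
gripper_width: 0.356
```

```bash
python3 s.py .590 -.0853 23.6
python3 - <<'E'
from h import *
im=read_camera('top'); save('t6',cv2.resize(im[140:240,240:360],None,fx=5,fy=5,interpolation=cv2.INTER_CUBIC))
im=read_camera('scene'); save('s6',cv2.resize(im[150:250,220:350],None,fx=5,fy=5,interpolation=cv2.INTER_CUBIC))
save('w6',read_camera('wrist'))
E
```

```text
t 8.17 [ 0.5893 -0.0848  0.0355] head 23.57 fix rx,ry [-0.02 -0.17] F [ 0.3151 -0.6063 -6.3217] [-0.0219  0.0148 -0.0005] w 0.356
need [ 0.07 -0.05] rz 0.03
```

View pics/w6.png

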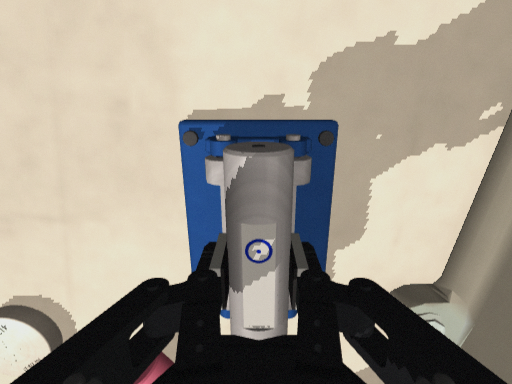

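View pics/s6.png

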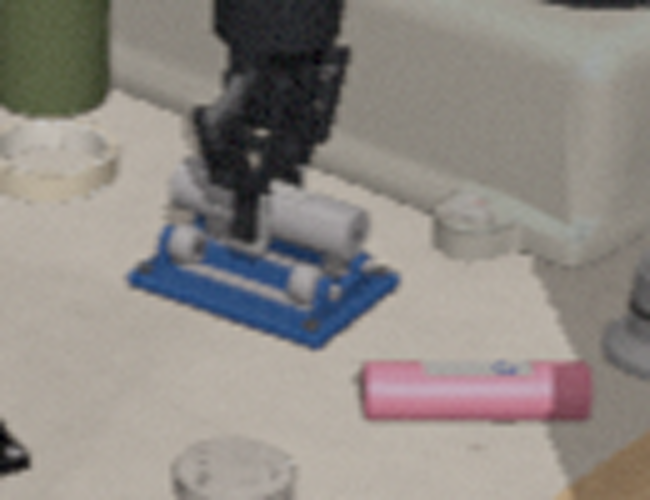

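Request:
send_rows:
  motion: "0.05 -0.05 -0.4 0 -0.1 0 1;0 0 -0.3 0 0 0 1;0 0 -0.2 0 0 0 1;0 0 0 0 0 0 1;0 0 0 0 0 0 1"

```text
t: 8.73
eef_pos: [0.5919, -0.0855, 0.0281]
tool_rot: [0.0, 0.979, 0.204, 0.002]
contact_force: [-0.2, -0.4, -6.7]
gripper_width: 0.36
```

```bash
python3 s.py .590 -.0853 23.6
```

```text
t 8.73 [ 0.5919 -0.0855  0.0281] head 23.55 fix rx,ry [0.01 0.22] F [-0.1584 -0.3916 -6.6968] [ 0.0242 -0.0508 -0.0094] w 0.36
need [-0.19  0.02] rz 0.05
```

Request:
send_rows:
  motion: "-0.2 0 -0.2 0 0.2 0 1;0 0 -0.1 0 0 0 1;0 0 0 0 0 0 1;0 0 0 0 0 0 1"

```text
t: 9.07
eef_pos: [0.59, -0.0842, 0.0256]
tool_rot: [-0.0, 0.979, 0.204, 0.0]
contact_force: [0.8, 0.3, -6.3]
gripper_width: 0.357
```

```bash
python3 s.py .590 -.0853 23.6
```

```text
t 9.07 [ 0.59   -0.0842  0.0256] head 23.6 fix rx,ry [-0.05  0.04] F [ 0.7935  0.2533 -6.267 ] [-0.0521  0.1506 -0.0157] w 0.357
need [-0.   -0.11] rz 0.0
```

Request:
send_rows:
  motion: "0 -0.1 -0.15 0 0 0 1;0 0 -0.1 0 0 0 1;0 0 0 0 0 0 1;0 0 0 0 0 0 1"

```text
t: 9.4
eef_pos: [0.5904, -0.0844, 0.0259]
tool_rot: [-0.0, 0.979, 0.204, 0.001]
contact_force: [-1.0, 0.2, -5.5]
gripper_width: 0.355
```

```bash
python3 s.py .590 -.0853 23.6
```

```text
t 9.4 [ 0.5904 -0.0844  0.0259] head 23.58 fix rx,ry [-0.04  0.08] F [-0.9687  0.1505 -5.4758] [ 0.2451 -0.2535  0.0016] w 0.355
need [-0.04 -0.09] rz 0.02
```

Request:
send_rows:
  motion: "0 0 -0.2 0 0 0 1;0 0 -0.2 0 0 0 1;0 0 -0.1 0 0 0 1;0 0 0 0 0 0 1"

```text
t: 9.73
eef_pos: [0.5904, -0.0842, 0.0258]
tool_rot: [0.001, 0.979, 0.204, 0.0]
contact_force: [0.1, -0.4, -5.6]
gripper_width: 0.356
```

```bash
python3 s.py .590 -.0853 23.6
```

```text
t 9.73 [ 0.5904 -0.0842  0.0258] head 23.53 fix rx,ry [0.08 0.06] F [ 0.1311 -0.3946 -5.5645] [ 0.1927 -0.2401 -0.032 ] w 0.356
need [-0.04 -0.11] rz 0.07
```

Request:
send_rows:
  motion: "0 0 -0.5 0 0 0 1;0 0 -0.4 0 0 0 1"

```text
t: 9.9
eef_pos: [0.5908, -0.0841, 0.0245]
tool_rot: [0.003, 0.979, 0.204, -0.0]
contact_force: [-20.3, 1.9, 47.9]
gripper_width: 0.354
```

```bash
python3 s.py .590 -.0853 23.6
```

```text
t 9.9 [ 0.5908 -0.0841  0.0245] head 23.5 fix rx,ry [0.29 0.01] F [-20.2568   1.9151  47.9418] [0.337  4.276  0.2102] w 0.354
need [-0.08 -0.12] rz 0.1
```

Request:
send_rows:
  motion: "0 0 0.1 0.2 0 0 1;0 0 0 0 0 0 1;0 0 0 0 0 0 1"

```text
t: 10.15
eef_pos: [0.592, -0.0848, 0.0273]
tool_rot: [0.002, 0.979, 0.204, 0.001]
contact_force: [0.2, 0.0, -7.6]
gripper_width: 0.352
```

```bash
python3 s.py .590 -.0853 23.6
```

```text
t 10.15 [ 0.592  -0.0848  0.0273] head 23.53 fix rx,ry [0.19 0.2 ] F [ 0.1576  0.0198 -7.5586] [ 0.0057  0.0276 -0.0325] w 0.352
need [-0.2  -0.05] rz 0.07
```

Request:
send_rows:
  motion: "-0.2 0 -0.25 0.2 0.2 0 1;0 0 -0.1 0 0 0 1;0 0 0 0 0 0 1;0 0 0 0 0 0 1"

```text
t: 10.48
eef_pos: [0.5914, -0.0836, 0.0252]
tool_rot: [-0.0, 0.979, 0.204, 0.001]
contact_force: [-1.5, 0.9, 1.4]
gripper_width: 0.357
```

```bash
python3 s.py .590 -.0853 23.6
```

```text
t 10.48 [ 0.5914 -0.0836  0.0252] head 23.59 fix rx,ry [-0.07  0.08] F [-1.5142  0.8578  1.3698] [0.0173 0.5314 0.0884] w 0.357
need [-0.14 -0.17] rz 0.01
```

Request:
send_rows:
  motion: "0 0 0 0 0 0 0.62;0 0 0 0 0 0 0.58;0 0 0 0 0 0 0.5;0 0 0 0 0 0 0.3;0 0 0 0 0 0 0.1;0 0 0 0 0 0 0"

```text
t: 10.98
eef_pos: [0.5936, -0.0843, 0.0242]
tool_rot: [-0.0, 0.979, 0.204, 0.002]
contact_force: [0.4, 0.5, 0.2]
gripper_width: 0.902
```

```bash
python3 s.py .590 -.0853 23.6;python3 - <<'E'
from h import *
np.save('C.npy',wcam());save('w7',read_camera('wrist'))
E
```

```text
t 10.98 [ 0.5936 -0.0843  0.0242] head 23.53 fix rx,ry [-0.11  0.27] F [0.4447 0.5444 0.1712] [0.0252 0.0367 0.0134] w 0.902
need [-0.36 -0.1 ] rz 0.07
```

View pics/w7.png

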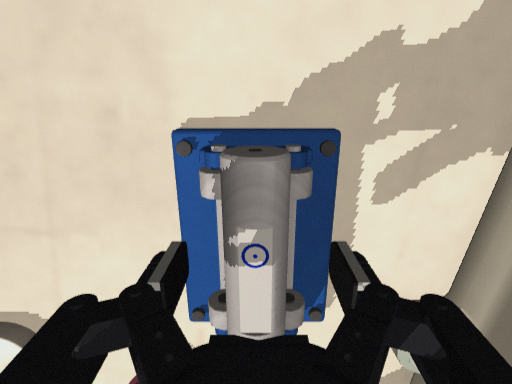

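Request:
send_rows:
  motion: "0 0 1 0 0 0 0;0 0 2 0 0 0 0;0 0 3 0 0 0 0;0 0 3 0 0 0 0;0 0 3 0 0 0 0;0 0 2 0 0 0 0;0 0 0 0 0 0 0;0 0 0 0 0 0 0"

```text
t: 11.7
eef_pos: [0.5914, -0.0834, 0.1741]
tool_rot: [-0.001, 0.979, 0.205, 0.002]
contact_force: [-0.3, -0.1, -1.0]
gripper_width: 1.0
```

```bash
python3 s.py .590 -.0853 23.6;python3 - <<'E'
from h import *
np.save('C.npy',wcam());im=read_camera('wrist');save('w8',im)
save('w8c',cv2.resize(im[100:280,180:340],None,fx=3.3,fy=3.3,interpolation=cv2.INTER_CUBIC))
im=read_camera('top'); save('t8',cv2.resize(im[140:240,240:360],None,fx=5,fy=5,interpolation=cv2.INTER_CUBIC))
E
```

```text
t 11.7 [ 0.5914 -0.0834  0.1741] head 23.61 fix rx,ry [-0.13  0.21] F [-0.2915 -0.1037 -1.0488] [-0.0273  0.0204  0.0237] w 1.0
need [-0.14 -0.19] rz -0.01
```

View pics/w8.png

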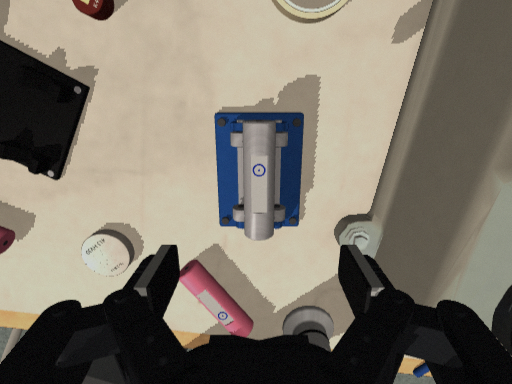

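View pics/w8c.png

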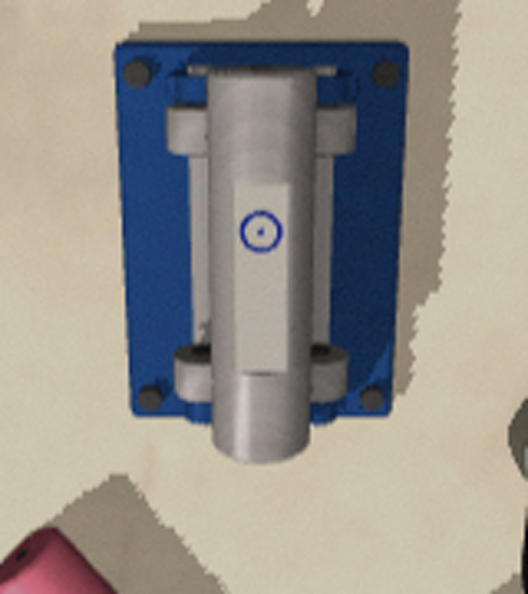

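View pics/t8.png

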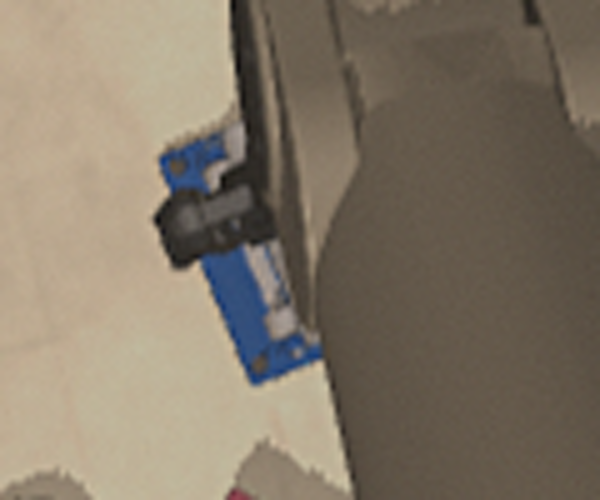

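```bash
python3 - <<'E'
from h import *
np.set_printoptions(precision=4,suppress=True)
C=np.load('C.npy')
f=lambda u,v,z: wz(C,(180+u/3.3,100+v/3.3),z)
a=f(262,181,.057);b=f(260.5,372,.057);r=f(261,232,.057);d=a-b;d/=np.linalg.norm(d)
print('mid',(a+b)/2,r-.015*d,'ring',r,'head',np.degrees(np.arctan2(d[1],d[0])))
s=[f(136,74,.012),f(386,73,.012),f(149,399,.012),f(373,399,.012)]
print('rest',sum(s)/4)
e=(s[0]+s[1]-s[2]-s[3]); print(np.degrees(np.arctan2(e[1],e[0])))
# probe stand
for r in regions_of('probe','scene')[:2]+regions_of('stand','scene')[:1]: print(r['conf'],r['point'])
E
```

```text
mid [ 0.592  -0.0841  0.057 ] [ 0.5915 -0.0841  0.057 ] ring [ 0.6053 -0.0781  0.057 ] head 23.30438470360864
rest [ 0.5904 -0.0847  0.012 ]
23.732992998695895
0.62 [357.0, 193.8]
0.86 [355.1, 214.1]
```

Request:
send_rows:
  motion: "0 0 2 0 0 0 0;-2 -2 2 0 0 0 0;-3 -2.5 1 0 0 0 0;-3 -2.5 0 0 0 0 0;-3 -2.5 0 0 0 0 0;-2 -1.5 0 0 0 0 0;0 0 0 0 0 0 0;0 0 0 0 0 0 0"

```text
t: 12.57
eef_pos: [0.4484, -0.1934, 0.2119]
tool_rot: [-0.008, 0.978, 0.207, -0.009]
contact_force: [0.2, 0.7, -0.3]
gripper_width: 1.002
```

```bash
python3 s.py .415 -.227 23.6;python3 - <<'E'
from h import *
np.set_printoptions(precision=4,suppress=True)
C=wcam();np.save('C.npy',C);im=read_camera('wrist');save('w9',im)
for th in ('probe','stand'):
  for r in regions_of(th,'wrist')[:2]: print(th,r['conf'],r['point'],wz(C,r['point'],.09))
t=lambda u,v,z: atz('top',(140+u/3,120+v/3),z)
print('cap top0',t(679,419,.131))
E
```

```text
t 12.57 [ 0.4484 -0.1934  0.2119] head 23.85 fix rx,ry [-0.67 -1.15] F [ 0.2099  0.7334 -0.2775] [ 0.0289 -0.0797 -0.001 ] w 1.002
need [-3.34 -3.36] rz -0.25
probe 0.77 [282.8, 232.4] [ 0.4067 -0.2377  0.09  ]
stand 0.67 [280.1, 194.3] [ 0.4442 -0.2167  0.09  ]
cap top0 [ 0.4109 -0.2382  0.131 ]
```

View pics/w9.png

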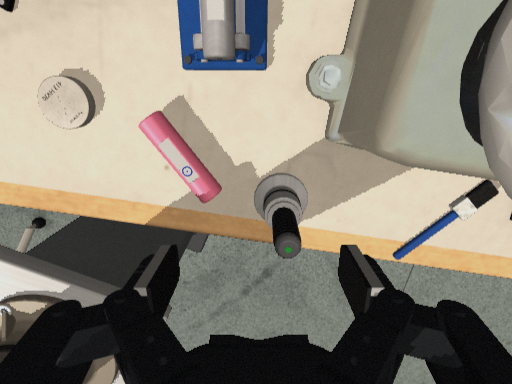

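```bash
python3 - <<'E'
from h import *
np.set_printoptions(precision=4,suppress=True)
C=np.load('C.npy'); im=cv2.imread('pics/w9.png')
cv2.imwrite('pics/w9c.png',cv2.resize(im[160:270,230:330],None,fx=5,fy=5,interpolation=cv2.INTER_CUBIC))
print(wz(C,(288,250),.131),wz(C,(281.5,197.5),.008))
E
```

```text
[ 0.4111 -0.238   0.131 ] [ 0.4153 -0.2373  0.008 ]
```

View pics/w9c.png

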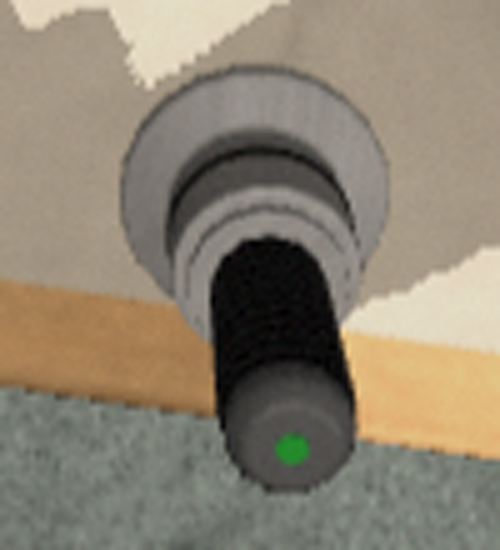

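Request:
send_rows:
  motion: "-1.8 -2.2 0 -0.6 -1.1 0 0;-1.7 -2.1 0 0 0 0 0;0 0 -1.5 0 0 0 0;0 0 -1 0 0 0 0;0 0 0 0 0 0 0;0 0 0 0 0 0 0"

```text
t: 13.22
eef_pos: [0.4224, -0.2291, 0.1856]
tool_rot: [-0.002, 0.976, 0.216, 0.003]
contact_force: [0.2, -0.2, 0.4]
gripper_width: 0.998
```

```bash
python3 s.py .412 -.238 23.6
```

```text
t 13.22 [ 0.4224 -0.2291  0.1856] head 24.99 fix rx,ry [-0.32  0.28] F [ 0.2104 -0.2274  0.3801] [-0.0017  0.0271 -0.0122] w 0.998
need [-1.04 -0.89] rz -1.39
```

Request:
send_rows:
  motion: "-1 -0.9 0 -0.3 0.3 -1.4 0;0 0 -1.5 0 0 0 0;0 0 -1 0 0 0 0;0 0 0 0 0 0 0;0 0 0 0 0 0 0"

```text
t: 13.63
eef_pos: [0.4143, -0.2373, 0.1611]
tool_rot: [0.0, 0.979, 0.205, 0.0]
contact_force: [-0.3, 0.5, 0.5]
gripper_width: 1.002
```

```bash
python3 s.py .412 -.238 23.6;python3 - <<'E'
from h import *
np.set_printoptions(precision=4,suppress=True)
C=wcam();np.save('C.npy',C);im=read_camera('wrist');save('w10',im)
E
```

```text
t 13.63 [ 0.4143 -0.2373  0.1611] head 23.7 fix rx,ry [0.03 0.05] F [-0.3259  0.5094  0.5079] [0.04   0.0105 0.0326] w 1.002
need [-0.23 -0.07] rz -0.1
```

View pics/w10.png

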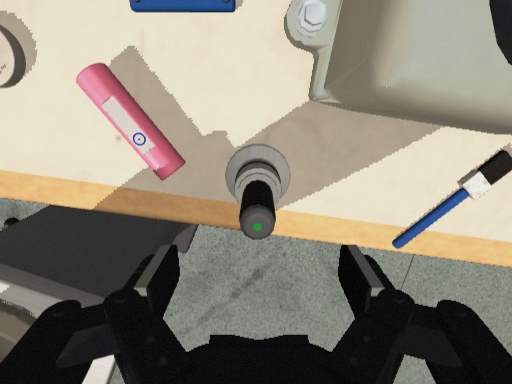

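```bash
python3 - <<'E'
from h import *
np.set_printoptions(precision=4,suppress=True)
C=np.load('C.npy');print(wz(C,(257.5,226.5),.131),wz(C,(258,174.5),.008))
E
```

```text
[ 0.4118 -0.2379  0.131 ] [ 0.4145 -0.2369  0.008 ]
```

Request:
send_rows:
  motion: "-0.25 -0.1 -1.5 0 0 0 0;0 0 -2 0 0.1 0 0;0 0 -1.5 0 0.1 0 0;0 0 0 0 0 0 0;0 0 0 0 0 0 0"

```text
t: 14.1
eef_pos: [0.4146, -0.2396, 0.1137]
tool_rot: [0.002, 0.979, 0.205, 0.001]
contact_force: [0.5, 0.7, -0.7]
gripper_width: 1.001
```

```bash
python3 s.py .412 -.238 23.6
```

```text
t 14.1 [ 0.4146 -0.2396  0.1137] head 23.68 fix rx,ry [0.25 0.19] F [ 0.5005  0.6764 -0.6767] [ 0.0041 -0.0824  0.0104] w 1.001
need [-0.26  0.16] rz -0.08
```

Request:
send_rows:
  motion: "-0.3 0.2 -1.5 0.2 0.2 0 0;0 0 -1.5 0.1 0.1 0 0;0 0 -1 0 0 0 0;0 0 0 0 0 0 0;0 0 0 0 0 0 0"

```text
t: 14.52
eef_pos: [0.4153, -0.2393, 0.0778]
tool_rot: [0.002, 0.979, 0.205, 0.002]
contact_force: [0.3, 0.1, -0.3]
gripper_width: 0.999
```

```bash
python3 s.py .412 -.238 23.6
```

```text
t 14.52 [ 0.4153 -0.2393  0.0778] head 23.65 fix rx,ry [0.18 0.31] F [ 0.3382  0.0829 -0.2657] [ 0.0144 -0.0098  0.0034] w 0.999
need [-0.33  0.13] rz -0.05
```

Request:
send_rows:
  motion: "-0.35 0.15 -0.3 0.2 0.3 0 0;0 0 0 0 0 0 0;0 0 0 0 0 0 0"

```text
t: 14.77
eef_pos: [0.4128, -0.2383, 0.0767]
tool_rot: [0.001, 0.979, 0.205, 0.001]
contact_force: [0.1, 0.2, 0.7]
gripper_width: 1.0
```

```bash
python3 s.py .412 -.238 23.6
```

```text
t 14.77 [ 0.4128 -0.2383  0.0767] head 23.64 fix rx,ry [0.05 0.14] F [0.0748 0.1719 0.6578] [ 0.0105 -0.0126 -0.0321] w 1.0
need [-0.08  0.03] rz -0.04
```

Request:
send_rows:
  motion: "0 0 -0.1 0 0.1 0 0.3;0 0 0 0 0 0 0.5;0 0 0 0 0 0 0.7;0 0 0 0 0 0 1;0 0 0 0 0 0 1;0 0 0 0 0 0 1;0 0 0 0 0 0 1"
  newtons: 60

```text
t: 15.35
eef_pos: [0.4133, -0.2383, 0.0771]
tool_rot: [0.001, 0.979, 0.205, 0.001]
contact_force: [-0.6, 0.2, -0.2]
gripper_width: 0.289
```

```bash
python3 s.py .412 -.238 23.6
```

```text
t 15.35 [ 0.4133 -0.2383  0.0771] head 23.65 fix rx,ry [0.1 0.1] F [-0.5654  0.1894 -0.1879] [-0.0289 -0.0117 -0.001 ] w 0.289
need [-0.13  0.03] rz -0.05
```

Request:
send_rows:
  motion: "0 0 1 0 0 0 1;0.05 0 1.5 0 0 0 1;0.05 0 1.5 0 0 0 1;0 0 1 0 0 0 1;0 0 0 0 0 0 1"

```text
t: 15.77
eef_pos: [0.4128, -0.2377, 0.1294]
tool_rot: [-0.0, 0.979, 0.205, -0.001]
contact_force: [1.1, 0.1, -2.8]
gripper_width: 0.295
```

```bash
python3 s.py .412 -.238 23.6
```

```text
t 15.77 [ 0.4128 -0.2377  0.1294] head 23.67 fix rx,ry [-0.01 -0.09] F [ 1.0771  0.0948 -2.7717] [-0.0323 -0.0319 -0.0214] w 0.295
need [-0.08 -0.03] rz -0.07
```

Request:
send_rows:
  motion: "0 0 2 0 0 0 1;0 0 2 0 0 0 1;0.5 0.4 1 0 0 0 1;2 1.7 0 0 0 0 1;2.8 2.3 0 0 0 0 1;2.8 2.3 0 0 0 0 1;2.8 2.3 0 0 0 0 1;2.8 2.3 0 0 0 0 1;2 1.7 0 0 0 0 1;1.5 1.2 0 0 0 0 1;0 0 0 0 0 0 1;0 0 0 0 0 0 1"

```text
t: 16.77
eef_pos: [0.5861, -0.0899, 0.1781]
tool_rot: [-0.001, 0.98, 0.201, -0.003]
contact_force: [-0.3, -1.0, -2.1]
gripper_width: 0.293
```

```bash
python3 s.py .605 -.078 23.6;python3 - <<'E'
from h import *
C=wcam();np.save('C.npy',C);im=read_camera('wrist');save('w11',im)
save('s11',cv2.resize(read_camera('scene')[80:260,220:400],None,fx=3.3,fy=3.3,interpolation=cv2.INTER_CUBIC))
E
```

```text
t 16.77 [ 0.5861 -0.0899  0.1781] head 23.14 fix rx,ry [-0.02 -0.39] F [-0.3416 -0.9955 -2.1432] [-0.105   0.0375 -0.032 ] w 0.293
need [1.89 1.19] rz 0.46
```

View pics/w11.png

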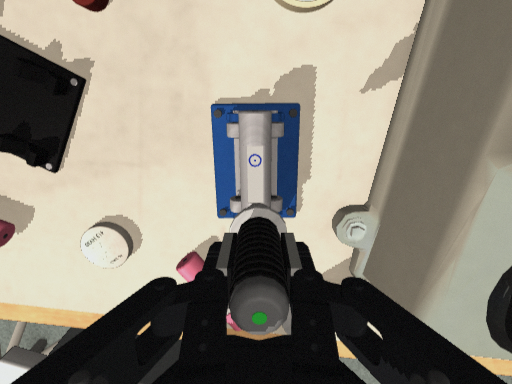

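View pics/s11.png

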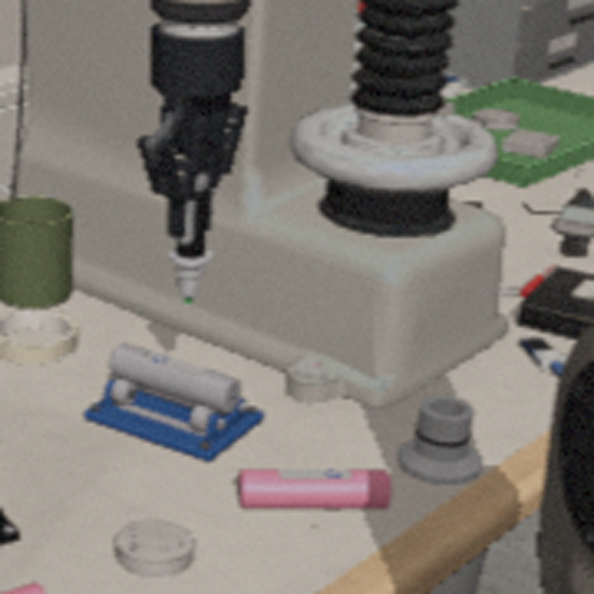

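```bash
python3 - <<'E'
from h import *
np.set_printoptions(precision=4,suppress=True)
C=np.load('C.npy');print('ring',wz(C,(255,160),.057))
H=np.array(calibration('wrist')['hand_eye']);K=calibration('wrist')['mtx']
d=H[:3,:3]@np.linalg.inv(K)@[259.5,318.5,1];o=H[:3,3];print('cap tool frame',o+d*(-.054-o[2])/d[2])
# tip in scene view: green nose tip at s11 (188,301)
uv=np.array([220+188/3.3,80+301/3.3]); 
p=get_obs()['eef_pos'];c=calibration('scene')
for X in (p+[0,0,-.065],p+[0,0,-.060]):
    q=np.array(c['R'])@X+c['t'];q=c['mtx']@q;print(q[:2]/q[2],uv)
E
```

```text
ring [ 0.6057 -0.0778  0.057 ]
cap tool frame [-0.0018  0.0007 -0.054 ]
[276.8579 171.9267] [276.9697 171.2121]
[276.9288 170.3185] [276.9697 171.2121]
```

Request:
send_rows:
  motion: "1.2 0.8 -0.5 0 -0.4 0.4 1;0.7 0.4 -1 0 0 0 1;0 0 -0.8 0 0 0 1;0 0 0 0 0 0 1;0 0 0 0 0 0 1"

```text
t: 17.28
eef_pos: [0.603, -0.0825, 0.152]
tool_rot: [0.001, 0.98, 0.201, -0.001]
contact_force: [-0.3, -0.2, -1.5]
gripper_width: 0.291
```

```bash
python3 s.py .6065 -.078 23.6
```

```text
t 17.28 [ 0.603  -0.0825  0.152 ] head 23.15 fix rx,ry [ 0.14 -0.12] F [-0.2669 -0.1516 -1.4929] [0.044  0.0105 0.0068] w 0.291
need [0.35 0.45] rz 0.45
```

Request:
send_rows:
  motion: "0.35 0.45 -0.6 0.1 -0.1 0 1;0 0 -0.6 0 0 0 1;0 0 0 0 0 0 1;0 0 0 0 0 0 1"

```text
t: 17.62
eef_pos: [0.6059, -0.0787, 0.1383]
tool_rot: [0.0, 0.98, 0.2, -0.001]
contact_force: [0.2, -0.1, -1.7]
gripper_width: 0.287
```

```bash
python3 s.py .6065 -.078 23.6;python3 - <<'E'
from h import *
C=wcam();np.save('C.npy',C);im=read_camera('wrist');save('w12',cv2.resize(im[130:330,190:330],None,fx=3,fy=3,interpolation=cv2.INTER_CUBIC))
save('s12',cv2.resize(read_camera('scene')[130:230,230:330],None,fx=6,fy=6,interpolation=cv2.INTER_CUBIC))
E
```

```text
t 17.62 [ 0.6059 -0.0787  0.1383] head 23.05 fix rx,ry [ 0.06 -0.1 ] F [ 0.232  -0.1094 -1.6504] [-0.0329 -0.032   0.0362] w 0.287
need [0.06 0.07] rz 0.55
```

View pics/w12.png

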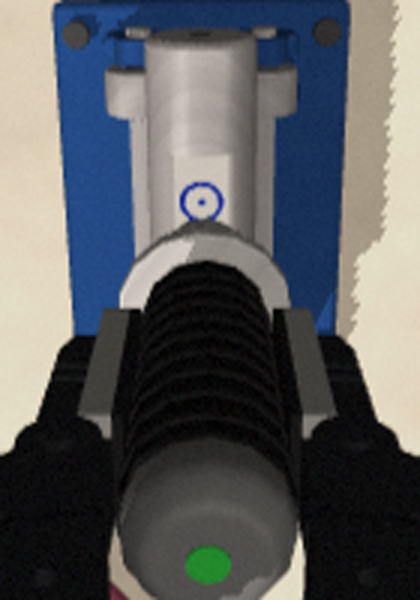

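View pics/s12.png

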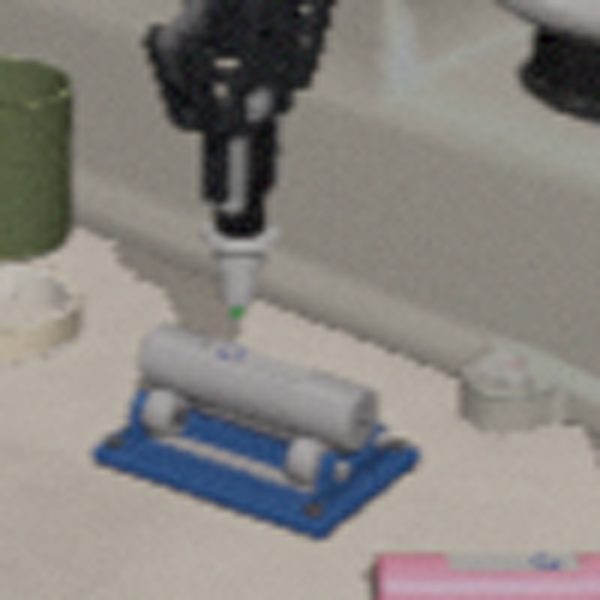

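```bash
python3 - <<'E'
from h import *
np.set_printoptions(precision=4,suppress=True)
C=np.load('C.npy');print('ring wrist',wz(C,(190+202/3,130+202/3),.057),'ring scene',atz('scene',(230+231/6,130+354/6),.057))
p=get_obs()['eef_pos'];c=calibration('scene')
def pr(X):
    q=c['mtx']@(np.array(c['R'])@X+c['t']);return (q[:2]/q[2]-[230,130])*6
for dz in (.065,.081): print(pr(p-[0,0,dz]),pr(p-[.0013,0,dz]))
E
```

```text
ring wrist [ 0.6054 -0.0782  0.057 ] ring scene [ 0.5998 -0.0739  0.057 ]
[233.9218 316.4179] [235.4036 317.4338]
[232.8707 346.0232] [234.3432 347.0553]
```

Request:
send_rows:
  motion: "0.05 0.05 -0.6 0 -0.1 0 1;0 0 -0.4 0 0 0 1;0 0 0 0 0 0 1;0 0 0 0 0 0 1"

```text
t: 18.05
eef_pos: [0.6067, -0.0787, 0.1282]
tool_rot: [0.001, 0.98, 0.2, 0.001]
contact_force: [-0.2, 0.5, -1.4]
gripper_width: 0.288
```

```bash
python3 s.py .6065 -.078 23.6;python3 - <<'E'
from h import *
save('s13',cv2.resize(read_camera('scene')[150:210,230:310],None,fx=9,fy=9,interpolation=cv2.INTER_CUBIC))
E
```

```text
t 18.05 [ 0.6067 -0.0787  0.1282] head 23.02 fix rx,ry [0.09 0.09] F [-0.1515  0.4992 -1.3518] [ 0.0155  0.0245 -0.0228] w 0.288
need [-0.02  0.07] rz 0.58
```

View pics/s13.png

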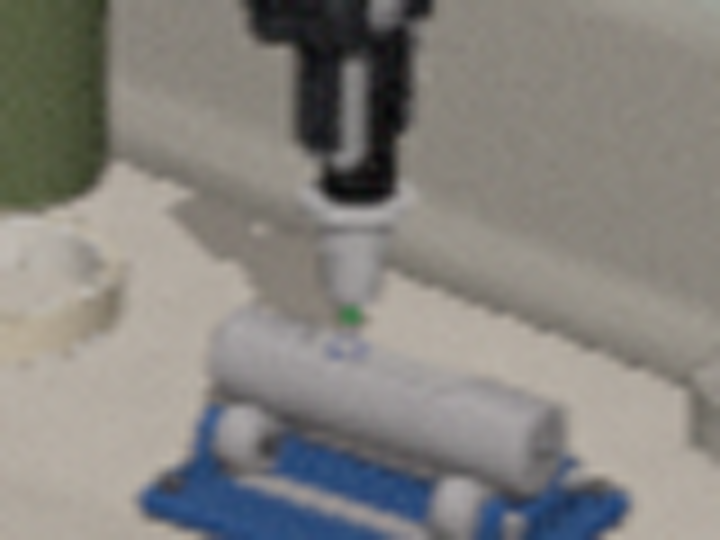

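Request:
send_rows:
  motion: "0 0.05 -0.4 0.1 0.1 0 1;0 0 -0.2 0 0 0 1;0 0 0 0 0 0 1;0 0 0 0 0 0 1"

```text
t: 18.43
eef_pos: [0.6069, -0.0782, 0.1218]
tool_rot: [-0.0, 0.98, 0.2, 0.0]
contact_force: [0.5, 0.1, -1.5]
gripper_width: 0.289
```

```bash
python3 s.py .6065 -.078 23.6
```

```text
t 18.43 [ 0.6069 -0.0782  0.1218] head 23.02 fix rx,ry [-0.01  0.01] F [ 0.5079  0.1052 -1.4703] [ 0.0456  0.02   -0.0377] w 0.289
need [-0.04  0.02] rz 0.58
```

Request:
send_rows:
  motion: "0 0 -0.2 0 0 0 1;0 0 -0.1 0 0 0 1;0 0 0 0 0 0 1"

```text
t: 18.68
eef_pos: [0.6072, -0.0781, 0.1195]
tool_rot: [0.0, 0.98, 0.199, 0.0]
contact_force: [-0.9, -0.1, 1.1]
gripper_width: 0.294
```

```bash
python3 s.py .6065 -.078 23.6
```

```text
t 18.68 [ 0.6072 -0.0781  0.1195] head 23.01 fix rx,ry [-0.    0.04] F [-0.9192 -0.145   1.145 ] [-0.0172  0.3107  0.0029] w 0.294
need [-0.07  0.01] rz 0.59
```

Request:
send_rows:
  motion: "-0.05 0 -0.2 0 0 0 1;0 0 -0.15 0 0 0 1;0 0 0 0 0 0 1;0 0 0 0 0 0 1"

```text
t: 19.02
eef_pos: [0.6072, -0.0781, 0.117]
tool_rot: [0.0, 0.98, 0.199, 0.001]
contact_force: [-1.7, -0.3, 2.7]
gripper_width: 0.291
```

```bash
python3 s.py .6065 -.078 23.6
```

```text
t 19.02 [ 0.6072 -0.0781  0.117 ] head 23.01 fix rx,ry [0.03 0.12] F [-1.6582 -0.3221  2.7289] [0.0433 0.3986 0.0502] w 0.291
need [-0.07  0.01] rz 0.59
```

Request:
send_rows:
  motion: "-0.05 0 -0.2 0 0.1 0 1;0 0 -0.1 0 0 0 1;0 0 0 0 0 0 1;0 0 0 0 0 0 1;0 0 0 0 0 0 1;0 0 0 0 0 0 1"

```text
t: 19.52
eef_pos: [0.6073, -0.0781, 0.1148]
tool_rot: [0.001, 0.98, 0.199, 0.001]
contact_force: [-2.1, -0.1, 3.7]
gripper_width: 0.287
```

```bash
python3 s.py .6065 -.078 23.6;python3 - <<'E'
from h import *
C=wcam();np.save('C.npy',C);im=read_camera('wrist');save('w14',cv2.resize(im[90:330,190:330],None,fx=2.5,fy=2.5,interpolation=cv2.INTER_CUBIC))
save('s14',cv2.resize(read_camera('scene')[150:210,230:310],None,fx=9,fy=9,interpolation=cv2.INTER_CUBIC))
E
python3 s.py
```

```text
t 19.52 [ 0.6073 -0.0781  0.1148] head 23.0 fix rx,ry [0.04 0.09] F [-2.1068 -0.0689  3.7302] [-0.0373  0.4592 -0.0416] w 0.287
need [-0.08  0.01] rz 0.6
t 19.62 [ 0.6073 -0.0781  0.1148] head 23.0 fix rx,ry [0.04 0.09] F [-1.5164 -0.6788  6.1805] [-0.0109  0.496   0.028 ] w 0.292
```

View pics/s14.png

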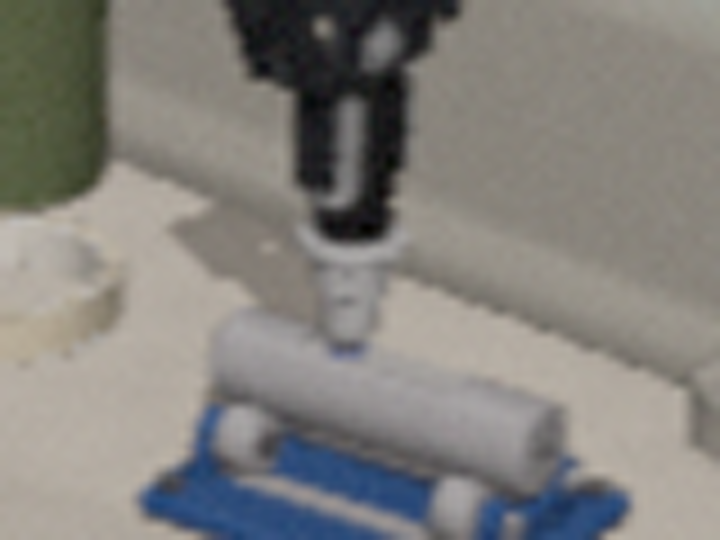

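View pics/w14.png

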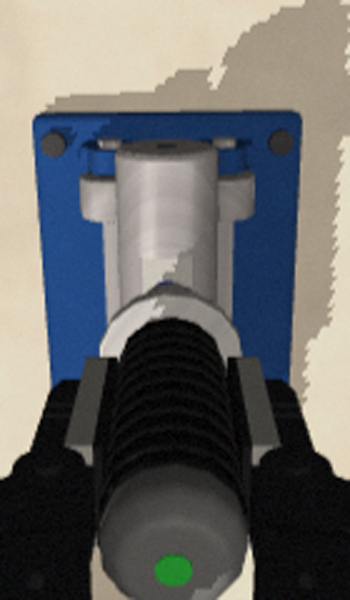

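```bash
python3 - <<'E'
from h import *
np.set_printoptions(precision=4,suppress=True)
F=[];Z=[]
for i in range(12):
    im=read_camera('scene'); o=get_obs();F.append(o['contact_force']);Z.append(o['eef_pos'][2])
F=np.array(F);print(F[:,2].round(2),F.mean(0),np.mean(Z),o['t'])
E
```

```text
[4.4  3.73 5.   4.63 4.34 4.47 4.38 4.55 5.42 4.63 4.49 5.37] [-1.8301 -0.0657  4.6187] 0.11474544101113882 20.2167
```

Request:
send_rows:
  motion: "-0.05 0 0.12 0 0 0 1;0 0 0 0 0 0 1;0 0 0 0 0 0 1;0 0 0 0 0 0 1"

```text
t: 20.55
eef_pos: [0.6071, -0.0781, 0.116]
tool_rot: [0.001, 0.98, 0.199, 0.001]
contact_force: [-0.8, -0.6, 4.7]
gripper_width: 0.29
```

```bash
cat > fz.py <<'E'
from h import *
np.set_printoptions(precision=4,suppress=True)
F=[];Z=[]
for i in range(8):
    im=read_camera('scene'); o=get_obs();F.append(o['contact_force']);Z.append(o['eef_pos'])
F=np.array(F);print(F[:,2].round(2),F.mean(0),np.mean(Z,0),o['t'],head()); print('nose mm',(F[:,2].mean()+1.77-2.4)/.6)
import sys
save(sys.argv[1],cv2.resize(im[150:210,230:310],None,fx=9,fy=9,interpolation=cv2.INTER_CUBIC))
E
python3 fz.py s15
```

```text
[3.64 3.53 3.17 4.19 3.29 3.43 3.61 3.63] [-1.2043  0.2478  3.5629] [ 0.6071 -0.0781  0.116 ] 20.95 (np.float64(23.006571011512097), array([ 0.0023, -0.0006, -1.    ]))
nose mm 4.888121060952642
```

View pics/s15.png

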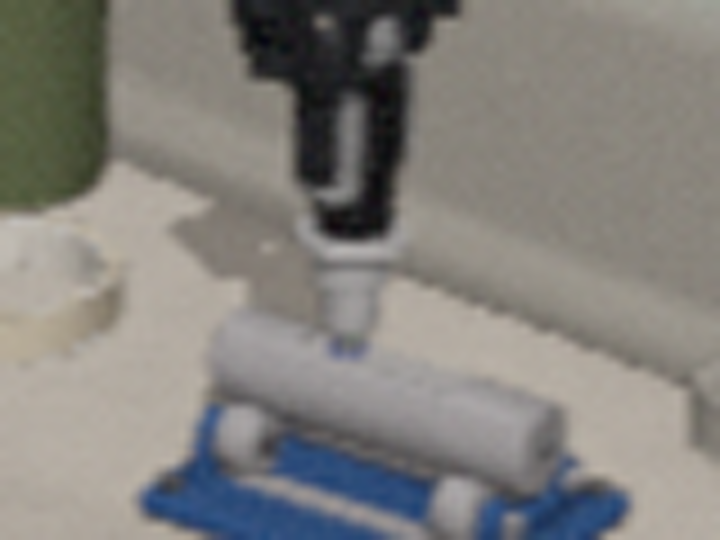

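```bash
python3 - <<'E'
from h import *
im=read_camera('scene').astype(int)
sub=im[184:192,264:274]
print('G-(R+B)/2, rows184..191 cols264..273');print((sub[...,1]-(sub[...,0]+sub[...,2])//2))
print(sub.sum(2)//3)
a=cv2.imread('pics/s13.png').astype(int);b=a[4::9,4::9][30:42,34:44];print('s13');print(b[...,1]-(b[...,0]+b[...,2])//2)
w=read_camera('wrist');save('w15',cv2.resize(w[180:230,220:300],None,fx=8,fy=8,interpolation=cv2.INTER_CUBIC))
E
```

```text
G-(R+B)/2, rows184..191 cols264..273
[[  1   0  -2   0  -1  -1  -1  -1   1   2]
 [  0   0   0   0   0  -1   0  -1   1   1]
 [  0   0  -1   0  -1   0  -1   1   0   2]
 [ -1  -1   1  -3   5   6   3   1   1   3]
 [ -1   0  -7  -9  -3  -4  -5  -1   0   1]
 [ -3  -2  -6 -12  -9 -12  -5   0  -1  -1]
 [ -1  -2  -2  -1  -3  -2   0  -1   0  -1]
 [ -1  -3  -3  -4  -2  -2  -2   0  -1   1]]
[[126 113 123 144 154 154 149 135 156 171]
 [124 116 127 141 149 152 144 135 156 170]
 [131 114 118 137 146 146 135 143 161 170]
 [141 143 135 111 114 116 127 156 167 170]
 [156 159 138 101 112 106 125 153 167 170]
 [163 159 144 123 127 126 143 160 161 165]
 [156 160 161 160 156 153 155 158 160 157]
 [153 154 156 159 158 160 161 158 153 154]]
s13
[[ 0  2  0 -1 -1 -1  0  0 -1  0]
 [ 0  0  0 -2 -2  0 -1  1 -1  2]
 [ 2 -1  1 -2 -2 -1 -1 -1  1  2]
 [ 1  3 -1 -1  0  2 -1 -2  0 -1]
 [ 0  0  0  8 35 35  6  1  1  3]
 [ 0  1  2 11 39 39  9  1  3  1]
 [ 0  0 -1  1  3  1  1  1  1  1]
 [-3  1 -1 -4 -3 -4  1  1  1  2]
 [-1 -1 -6 -6 -1 -7 -7 -2  1  1]
 [-1 -2 -4 -9 -4 -9 -5 -1 -2  2]
 [-2 -2 -3 -2 -1 -2 -1 -1  0 -1]
 [-2 -2 -2 -2 -2 -2 -2 -1 -1 -1]]
```

View pics/w15.png

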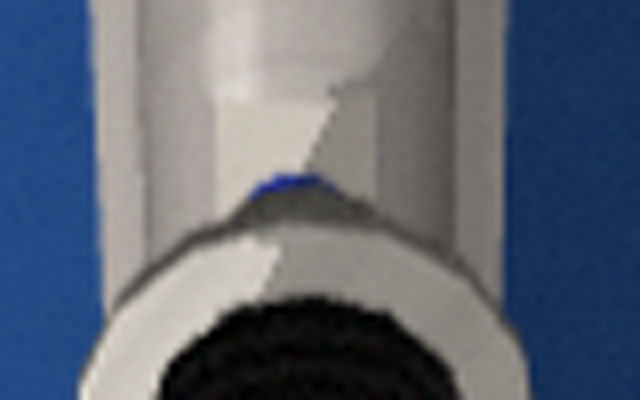

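Request:
send_rows:
  motion: "0 0 0.06 0 0 0 1;0 0 0 0 0 0 1;0 0 0 0 0 0 1;0 0 0 0 0 0 1;0 0 0 0 0 0 1"

```text
t: 21.47
eef_pos: [0.6071, -0.0781, 0.1166]
tool_rot: [0.001, 0.98, 0.199, 0.001]
contact_force: [-1.1, 0.0, 2.8]
gripper_width: 0.289
```

```bash
python3 fz.py s16; python3 - <<'E'
from h import *
im=read_camera('scene').astype(int)
sub=im[184:192,264:274]
print((sub[...,1]-(sub[...,0]+sub[...,2])//2))
E
```

```text
[4.3  2.94 3.21 3.27 4.11 3.81 3.37 3.55] [-0.9772 -0.2129  3.5687] [ 0.6071 -0.0781  0.1166] 21.8667 (np.float64(23.00534908107399), array([ 0.0024, -0.0006, -1.    ]))
nose mm 4.897875020579882
[[  0  -1   0  -2  -1  -1   0   1   1   0]
 [ -1   0  -2  -2  -2   0  -2   1   0   1]
 [  0  -1   1   0  -2  -2   0   1   1   1]
 [ -2   0  -2   0  10   9   2   0   1   2]
 [ -1   0  -7  -8  -5  -5  -7  -2   0   0]
 [ -2  -1  -6 -11  -8 -11  -7  -1   0   0]
 [ -2  -3  -3  -4  -1  -1  -1   0  -1   0]
 [ -2  -2  -1  -2  -1  -1  -2   0   0  -2]]
```

```bash
python3 -c "
from station import *
print(hand_in())"
```

```text
the job is handed in; nothing more can be done
None
```

I laid the ringed steel bar in the roller rest, ring up, and let go of it. I then lifted the probe out of its stand and handed in with its nose pressed onto the blue ring. It finished at about 22 s, and no verdict was reported.

**Bar:** after release its middle was about 1–2 mm from the rest's centre and its axis within about 0.5° of the rollers. The flat looked level to about 1–2°.

**Probe position:** the tool is within 0.2° of vertical and within about 1–2 mm of the ring centre I measured with the wrist camera. One coarse scene-camera reading put the ring about 7 mm away. A closer scene picture, taken with the probe just above the bar, put the tip over the ring, so I trusted the wrist camera.

**Nose and load:** the average force was 3.6 N on the sensor, or about 5.3 N on the nose after allowing for the probe's weight. That corresponds to about 4.9 mm of travel. Height alone gives roughly 4 to 5 mm. The green band showed only faintly below the sleeve, which hints at slightly more travel, so I backed off 0.6 mm before handing in. The force reading hardly changed after that.

**Side force:** about 1 N of sideways force remained at the tip.

**Other things:** the arm did not go near the plain bar or the bystanders, but I did not check their final positions.

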